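Pass a small inkstone through the sprung flap of the hand-over tray

ROBOT

A 6-joint arm with a two-finger parallel gripper is mounted at the origin on the work surface. World frame = base frame: x ahead of the robot, y to its left, z up, the work surface at z = 0. Lengths are in m, angles in rad, forces in N, time in s.
With the tool pointing down it reaches from about 0.325 to 0.775 m from the base axis. Payload 5.5 kg.
Tool frame: the origin (TCP) lies between the finger pads; the fingertips stand 8 mm ahead of it and the grasp point (between the pads) lies 11 mm behind it (tcp_to_tips is the distance from the TCP to the fingertips, in m); z points along the fingers, y is the direction in which the jaws open and shut (so a half turn about z gives the same grasp; the last joint's range is limited). The gripper opens to 88 mm and grips with 3 to 60 N. Pads are 20 mm wide; open, the fingers measure 115 mm over their backs; the gripper's body (75 mm by 178 mm) begins 61 mm behind the grasp point.
Start: joints at [1.054, 0.091, 1.231, -0, 1.82, -0.057], TCP at [0.266, 0.538, 0.231] pointing down, gripper open.
Joint ranges: [-2.87, 2.87], [-0.86, 2.18], [0.17, 2.46], [-1.51, 4.65], [0.06, 2.69], [-2.65, 2.65]. Speed limits (rad/s): [2.57, 2.57, 3.01, 3.14, 3.14, 3.14].

INTERFACE

Orientations are given as a unit quaternion [w, x, y, z].
In Python, from bench import * gives the robot as it stands. Calls block until the motion is done:
- move_to(position, orientation): joint-space move of the TCP to a pose.
- move_l(position, speed=0.15, orientation=None): straight line of the TCP; orientation=None keeps the orientation; speed is the mean speed in m/s.
- movej(angles): joint-space move.
- gripper_open() and close(): open the fingers fully, or close them until they stop; the grip force is fixed at half the most.
- hold(seconds).
- inverse_kinematics(position, orientation): joint angles nearest the present ones, or None.
- state(): the state.
- get_image(name): name is "scene" or "side" or "wrist"; returns a dict with "frame" (400x640x3 uint8, blue, green, red), "depth" (400x640 float32, m along the optical axis (not along the pixel's ray), 0 where there is no reading), "camera_matrix" (3x3 intrinsics, pixels), "k1" (the pictures are not rectified: a ray, as slopes to the right and down, at radius r is drawn at 1 + k1 r^2 times it, then the intrinsics apply), "view" (4x4, takes a point from world to camera coordinates). Camera axes: x right, y up, looking along -z (the intrinsics and any distortion apply to the point x, -y, -z); pixel columns grow to the right and rows downward; lengths in m; the calibration is good to about 2 mm. A picture is of the moment at which its call begins.
A pose or a line that the arm cannot do raises IKError and nothing moves.
- job_done(): hands the job in, once; it reports no verdict.
The state is a dict: "time": time; "joint_pos": joint angles; "dq": joint speeds; "joint_torque": joint torques, N m; "ee_pos": TCP position; "ee_rot": TCP orientation; "ft_force": force on the tool from outside, world axes, zero at the start; "moment": the same for the moment, N m; "finger_gap": finger opening in m.
Only numpy, scipy, OpenCV 4.12 (cv2) and the standard library are available. Lean on these libraries where they do the work, as an engineer would, in place of code of your own. Each camera call takes 0.05 s, during which the arm holds its last target. There are 200 camera calls.

TASK

A small square inkstone waits in the guide lane in front of the sprung flap of the wooden hand-over tray. Push the flap open with one finger and, while it is held open, push the stone along its lane with the other finger, right into the bay, so far that the flap never touches the stone and can swing fully shut behind it. Only push: do not pick up or tip the stone, leave the other things on the counter where they are, and finish with the hand clear and the flap shut.

Things in the scene. Friction and masses are not known exactly. Their poses are not given: they have to be found in the camera images.
- tray: Brown wooden tray fixed to the counter: a board 12 mm thick (top at z = 12 mm), x -140..+212, y -81..+101 mm, with a walled open-topped bay on its far part. Origin: on the counter, in the plane of the shut flap; x points through the flap into the bay, y left, z up. In front of the flap, left of the lane, the board is bare.
- bay (a point): Centre of the bay's floor, at (102, 10, 12) mm in the tray, axes as the tray. The bay measures 204 (x) x 166 (y) mm inside. Walls 8 mm thick, top 42 mm above the counter, stand left, right and at the far end; its near side is closed by the flap alone.
- lane (a point): Point on the guide lane's centre line, on the floor under the shut flap: (0, -50, 12) mm in the tray, axes as the tray. The straight lane runs along x from 130 mm before this point to the bay's far wall, passing under the flap, between two pale rails 5 mm wide, 6 mm high, 40 mm apart inside.
- inkstone: The small slate inkstone to be passed: square block 36 x 36 x 24 mm with a shallow square well in its top (rim 5 mm, 8 mm deep), about 75 g. Origin: centre of its underside; z up. It stands in the lane, its sides along the tray's axes within a few degrees, 2 mm of play at each rail, its centre 60 to 100 mm in front of the shut flap.
- flap (a joint): Angle of the sprung flap (rad): 0 shut, grows as it swings into the bay about its upright hinge, up to 1.75. A spring shuts it when let go, in about a second (0.04 N m when shut, rising to 0.12 N m wide open: 1 to 2 N at a finger). It opens into the bay only.
- panel (a point): Pale wooden flap board, 150 mm wide, 6 mm thick, upright, from z = 20 to 56 mm above the counter (no stone passes under). Point: on the hinge line, lower edge, at (0, 80, 20) mm in the tray; the board runs along its own -y, shut: across the lane to y = -70 of the tray. It sweeps a 150 mm radius: a stone in the lane is clear once its rear face is 103 mm beyond the shut flap.
- brush_pot: White pot of radius 36 mm, 95 mm high, with three brushes up to 180 mm high, standing beside the tray. Origin: centre of the underside. To be left alone.
- big_stone: Round dark inkstone, radius 60 mm, 36 mm high, beside the tray. Origin: centre of the underside. To be left alone.
- seal: Square tan seal stone 28 x 28 mm, 69 mm high with a round knob, standing beside the tray. Origin: centre of the underside. To be left alone.
- paperweight: Slate bar 110 x 28 x 20 mm (long along its x) lying beside the tray. Origin: centre of the underside. To be left alone.
There are look-alikes about, which are no part of the job. Leave any pink or turquoise look-alike of the inkstone alone.

How it is judged:
By the outcome, as a careful person would: the job done as asked, in the order asked, and still so for the second after the job is handed in, with the robot touching nothing.
It also fails if it takes over 42 s, if anything falls off the work surface, if the arm or the gripper's body presses on something with over 40 N, if the wrist force passes 120 N, or if a joint passes its speed limit or range.

## Working session

There is one attempt and no reset: what is moved stays moved. The work goes in short steps, each a Python script; the robot and the scene stay as the last script left them, time stands still between calls to the robot, and variables do not carry over. Pictures are saved under pics/ and viewed, about 8 in all and at most 12, crops included, and the job is handed in when it is done.

```bash
mkdir -p pics; ls; python3 - <<'E'
from bench import *
import cv2,numpy as np
for n in("scene","side"):
    g=get_image(n);cv2.imwrite(f"pics/{n}0.png",g["frame"]);np.savez(f"{n}0.npz",**g)
    print(n,g["camera_matrix"].tolist(),g["k1"],np.round(g["view"],3).tolist())
s=state();print(s)
E
```

```text
pics
scene [[476.59854406773894, 0.0, 318.0992398344823], [0.0, 476.59854406773894, 197.27816220592388], [0.0, 0.0, 1.0]] -0.011702582406816797 [[0.612, 0.791, -0.011, -0.291], [-0.645, 0.507, 0.572, 0.298], [0.458, -0.344, 0.82, -1.477], [0.0, 0.0, 0.0, 1.0]]
side [[385.1212761286363, 0.0, 319.5393927933959], [0.0, 385.1212761286363, 195.478829546336], [0.0, 0.0, 1.0]] -0.08872957764372184 [[0.705, -0.709, -0.017, -0.36], [0.483, 0.462, 0.744, -0.271], [-0.519, -0.533, 0.668, -0.954], [0.0, 0.0, 0.0, 1.0]]
{'time': 0.1, 'joint_pos': array([ 1.05428638e+00,  9.17674584e-02,  1.23173026e+00, -6.97062194e-06,
        1.81981394e+00, -5.67149105e-02]), 'dq': array([-0.00080169, -0.00033811, -0.00145944,  0.00119874,  0.00038852,
       -0.00063382]), 'joint_torque': array([ 2.64937902e-03, -4.47859311e+01, -4.07569742e+01,  6.99830242e-02,
        2.84518657e-02, -9.06849482e-05]), 'ee_pos': array([0.26614708, 0.53746326, 0.22964948]), 'ee_rot': array([-2.39744430e-04,  2.27878488e-01,  9.73689199e-01, -8.25395839e-04]), 'ft_force': array([ 0.0236049 ,  0.05121499, -0.5688497 ]), 'moment': array([0.01188173, 0.02705003, 0.05764386]), 'finger_gap': 0.08819025036264458}
```

View pics/scene0.png

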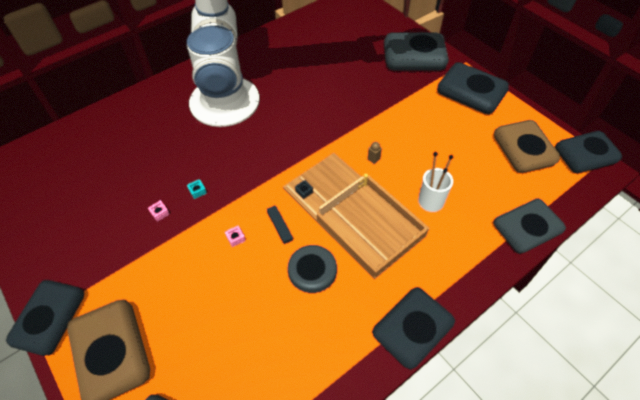

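View pics/side0.png

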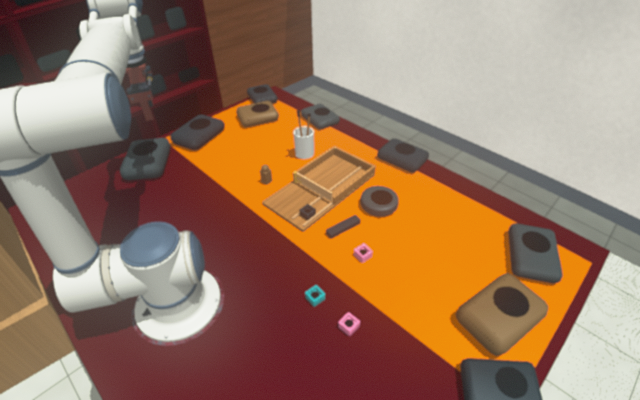

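The scene view shows the tray around (355,215) and the flap from (320,213) to its hinge at (367,178). Things that could be taken for the inkstone:
- the dark block in the lane at (304,188)
- pink blocks at (158,210) and (235,236)
- a turquoise block at (196,188)
- the round dark stone at (312,268), which is the big stone
- large dark slabs at the counter's edges

By the description I choose (304,188). Next I get a rough tray pose and take a wrist view from above it.

```bash
cat > h.py <<'E'
import numpy as np, cv2
def ray(g,uv,z):
    K=np.asarray(g["camera_matrix"]);k1=float(g["k1"]);V=np.asarray(g["view"])
    uv=np.atleast_2d(np.asarray(uv,float)); d=(uv-K[:2,2])/[K[0,0],K[1,1]]
    p=cv2.undistortPoints(uv[:,None],K,np.array([k1,0,0,0,0]))[:,0]
    dirs=np.c_[p[:,0],-p[:,1],-np.ones(len(p))]@V[:3,:3]
    c=-V[:3,:3].T@V[:3,3]
    return c+dirs*((z-c[2])/dirs[:,2])[:,None]
def proj(g,P):
    K=np.asarray(g["camera_matrix"]);V=np.asarray(g["view"]);P=np.atleast_2d(P)
    c=P@V[:3,:3].T+V[:3,3]; a=np.c_[c[:,0],-c[:,1]]/-c[:,2:]
    a*=1+float(g["k1"])*(a**2).sum(1,keepdims=True)
    return a*[K[0,0],K[1,1]]+K[:2,2]
def quat(yaw):
    """tool down, tool y axis at heading yaw (world)"""
    from scipy.spatial.transform import Rotation as R
    y=np.array([np.cos(yaw),np.sin(yaw),0]);z=np.array([0,0,-1.]);x=np.cross(y,z)
    q=R.from_matrix(np.c_[x,y,z]).as_quat();return [q[3],*q[:3]]
E
python3 - <<'E'
from h import *
from bench import *
g=np.load("scene0.npz")
print(ray(g,[(285,187),(333,156)],.012),ray(g,[(427,229),(376,274)],.042),ray(g,[(304,185)],.036),ray(g,[(436,205),(374,160)],0.0))
s=state();w=get_image("wrist");V=w["view"];print("cam",-V[:3,:3].T@V[:3,3],"look",-V[2,:3],"right",V[0,:3]);print(w["camera_matrix"])
from scipy.spatial.transform import Rotation as R
q=s["ee_rot"];print(R.from_quat([*q[1:],q[0]]).as_matrix())
E
```

```text
[[ 0.3927899  -0.04704832  0.012     ]
 [ 0.38839128  0.12071556  0.012     ]] [[ 0.72849968  0.13979052  0.042     ]
 [ 0.7418084  -0.03763077  0.042     ]] [[ 0.43353812 -0.01316382  0.036     ]] [[0.67759085 0.23463211 0.        ]
 [0.46324968 0.20830943 0.        ]]
cam [0.20209873 0.56942872 0.38305446] look [ 0.23286252 -0.11756253 -0.9653777 ] right [ 0.44365132  0.89619697 -0.00212291]
[[295.88330593   0.         318.3450222 ]
 [  0.         295.88330593 196.45356   ]
 [  0.           0.           1.        ]]
[[-8.96142675e-01  4.43765249e-01 -8.43053036e-04]
 [ 4.43766040e-01  8.96141427e-01 -1.49809283e-03]
 [ 9.06932131e-05 -1.71662322e-03 -9.99998522e-01]]
```

```bash
python3 - <<'E'
from h import *
from bench import *
move_to([.50,.03,.22],quat(np.radians(90)))
hold(.3)
w=get_image("wrist");np.savez("w1.npz",**w);cv2.imwrite("pics/w1.png",w["frame"])
s=state();print(s["time"],s["joint_pos"],s["ee_pos"])
E
```

```text
2.5167 [-7.40090752e-03 -1.77574587e-01  1.51060358e+00  1.08856149e-05
  1.80858732e+00 -1.57869044e+00] [0.50002327 0.03030385 0.21996841]
```

View pics/w1.png

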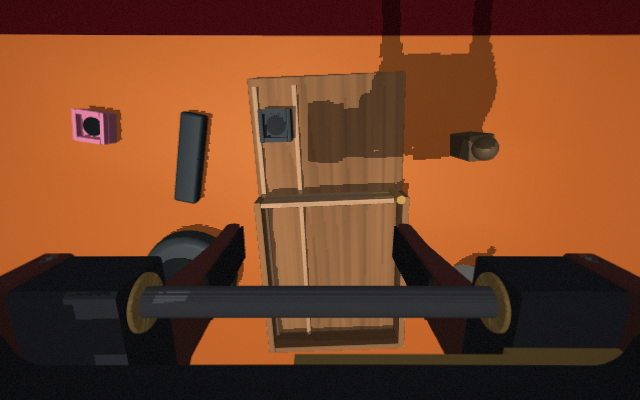

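The wrist view shows the stone at (276,124) between the rails, the near board corners at (249,79) and (405,71), and the flap top from (260,201) to (400,196). Next is one close crop to check the choice and pick exact points.

```bash
python3 - <<'E'
import cv2
f=cv2.imread("pics/w1.png")[65:215,240:420]
cv2.imwrite("pics/w1c.png",cv2.convertScaleAbs(cv2.resize(f,None,fx=4,fy=4,interpolation=cv2.INTER_CUBIC),alpha=1.4))
E
```

```text
(no output)
```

View pics/w1c.png

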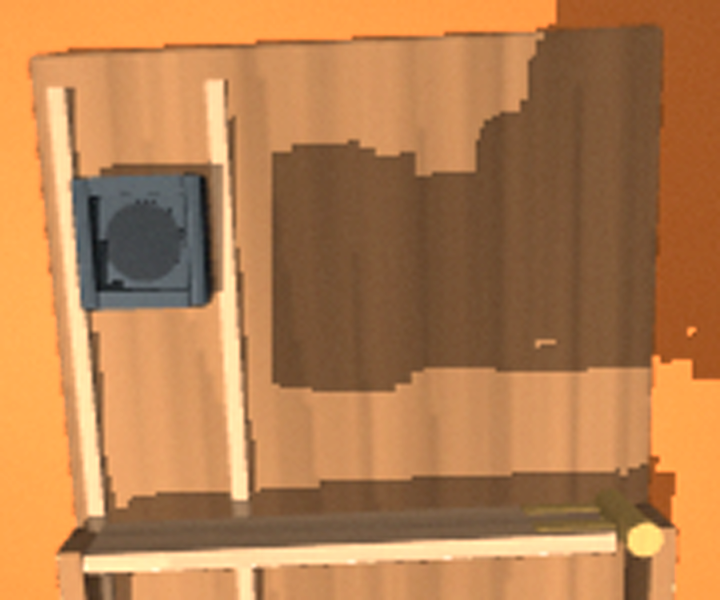

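```bash
python3 - <<'E'
from h import *
g=np.load("w1.npz")
P=lambda c,z:ray(g,np.array(c)/4+[240,65],z)[:,:2]
c=P([(33,58),(662,28)],.012); r=P([(70,90),(102,515),(207,82),(233,498)],.018); f=P([(85,563),(615,543)],.056); s=P([(75,180),(205,173),(212,305),(85,310)],.036)
for n,a in zip("crfs",(c,r,f,s)): print(n,np.round(a,4).tolist())
a=lambda u,v:np.degrees(np.arctan2(*(v-u)[::-1]))
print("yaw",a(c[0],c[1])-90,a(r[0],r[1]),a(r[2],r[3]),a(f[0],f[1])-90,"stone",a(s[0],s[1])-90,a(s[3],s[2])-90,a(s[0],s[3]),a(s[1],s[2]))
# least-squares rigid fit: tray -> world
T=np.array([(-.14,-.081),(-.14,.101),(-.13,-.07),(-.13,-.03),(0,-.07),(0,.08)]);W=np.array([c[0],c[1],r[0],r[2],f[0],f[1]])
tc,wc=T.mean(0),W.mean(0);u,_,vt=np.linalg.svd((T-tc).T@(W-wc));R=(u@vt).T;t=wc-R@tc
print("yaw",np.degrees(np.arctan2(R[1,0],R[0,0])),"t",t,"res mm",np.round(((W-t)@R-T)*1e3,1).tolist())
print("rails",np.round((r-t)@R*1e3,1).tolist());print("stone",np.round((s-t)@R*1e3,1).tolist(),(s.mean(0)-t)@R*1e3)
g=np.load("scene0.npz");print("scene stone",(ray(g,[(304,185)],.036)[:,:2]-t)@R*1e3,"scene tray corners",(ray(g,[(285,187),(333,156)],.012)[:,:2]-t)@R*1e3)
np.savez("tray.npz",R=R,t=t)
E
```

```text
c [[0.3878, -0.0497], [0.3797, 0.1292]]
r [[0.3969, -0.0384], [0.521, -0.0351], [0.3947, 0.0004], [0.5156, 0.0056]]
f [[0.525, -0.0335], [0.5191, 0.1146]]
s [[0.4217, -0.0348], [0.4198, 0.0008], [0.4553, 0.0019], [0.4567, -0.0338]]
yaw 2.583218814584427 1.5271804256028976 2.4997478731892464 2.299157514736777 stone 3.0267485278153003 2.286477188523307 1.5945264153526648 1.8335669286515237
yaw 2.405212858441502 t [0.52331968 0.03586   ] res mm [[1.0, 1.2], [0.5, -1.7], [0.6, 1.1], [0.0, -0.1], [-1.2, 0.6], [-0.9, -1.2]]
rails [[-129.4, -68.9], [-5.3, -70.8], [-130.0, -30.1], [-9.0, -29.9]]
stone [[-104.5, -66.3], [-104.9, -30.7], [-69.4, -31.1], [-69.4, -66.8]] [-87.05807196 -48.72880447]
scene stone [[-91.75982526 -45.21281061]] scene tray corners [[-133.89416214  -77.35740302]
 [-131.24844156   90.44328007]]
```

```bash
cat > plan.py <<'E'
import numpy as np
from h import *
T=np.load("tray.npz");R,t=T["R"],T["t"];yaw0=np.arctan2(R[1,0],R[0,0])
S=.05075
def hx(p): return .00675*abs(np.cos(p))+.010*np.sin(p)
PX=[-.13,-.03,0.03,.07,.118];PP=np.radians([18,25,45,68,84])
def phi(xr): return np.interp(xr,PX,PP)
def B(xr): return np.array([xr-hx(phi(xr)),-.0495])
def pose(xr,z=.031):
    p=phi(xr);d=np.array([np.cos(p),np.sin(p)]);c=R@(B(xr)+S*d)+t
    return [*c,z],quat(p+yaw0)
def flap(xr):
    p=phi(xr);d=np.array([np.cos(p),np.sin(p)]);e=np.array([-d[1],d[0]])
    out=[]
    for th in np.radians(np.arange(0,100,.5)):
        u=np.array([np.sin(th),-np.cos(th)]);n=np.array([np.cos(th),np.sin(th)])
        bad=False;ls=[]
        for k in (0,1):
            for a in(-1,1):
                for b in(-1,1):
                    q=B(xr)+2*S*d*k+a*.00675*d+b*.01*e-[0,.08]
                    if 0<q@u<.15 and -.05*(k+1)<-.003<q@n: bad=True
                    if k: ls.append((q@n,q@u))
        if not bad: break
    f=np.array([(xr+.036,-.032),(xr+.036,-.068),(xr,-.032)])-[0,.08]
    cl=[(-.003-q@n)*1e3 if q@u<.153 else (q@u-.15)*1e3+100 for q in f]
    return np.degrees(th),max(ls)[1]*1e3,min(cl)
E
python3 - <<'E'
from plan import *
from bench import *
for xr in np.linspace(-.11,.118,12):
    p,q=pose(xr);j=inverse_kinematics(p,q)
    print(np.round(xr*1e3),np.degrees(phi(xr)).round(),np.round(p,3),"flap %.1f contact r %.0f clear %.0f"%flap(xr),None if j is None else np.round(j,2))
E
```

```text
-110.0 19.0 [0.453 0.    0.031] flap 0.0 contact r 103 clear 71 [-0.07 -0.26  1.92 -0.    1.48 -0.46]
-89.0 21.0 [0.473 0.002 0.031] flap 5.0 contact r 100 clear 60 [-0.07 -0.2   1.87 -0.    1.48 -0.47]
-69.0 22.0 [0.493 0.004 0.031] flap 16.5 contact r 101 clear 60 [-0.06 -0.14  1.82 -0.    1.47 -0.49]
-48.0 24.0 [0.513 0.006 0.031] flap 28.0 contact r 85 clear 60 [-0.05 -0.09  1.77 -0.    1.46 -0.51]
-27.0 26.0 [0.533 0.009 0.031] flap 39.5 contact r 92 clear 61 [-0.05 -0.04  1.72 -0.    1.46 -0.54]
-6.0 33.0 [0.549 0.015 0.031] flap 49.5 contact r 92 clear 63 [-0.03  0.01  1.67 -0.    1.46 -0.65]
14.0 40.0 [0.566 0.021 0.031] flap 58.5 contact r 95 clear 66 [-0.02  0.05  1.62 -0.    1.46 -0.76]
35.0 48.0 [0.581 0.026 0.031] flap 66.5 contact r 98 clear 71 [-0.01  0.1   1.58 -0.    1.46 -0.89]
56.0 60.0 [0.593 0.033 0.031] flap 73.0 contact r 95 clear 77 [-0.    0.13  1.55 -0.    1.47 -1.09]
77.0 70.0 [0.605 0.038 0.031] flap 77.5 contact r 95 clear 82 [ 0.01  0.16  1.51 -0.    1.47 -1.26]
97.0 77.0 [0.621 0.04  0.031] flap 79.5 contact r 103 clear 83 [ 0.01  0.2   1.47 -0.    1.47 -1.38]
118.0 84.0 [0.636 0.042 0.031] flap 81.5 contact r 131 clear 90 [ 0.01  0.24  1.42 -0.    1.48 -1.5 ]
```

```bash
python3 - <<'E'
from plan import *
from bench import *
p,q=pose(-.113);move_to([*p[:2],.13],q);move_l(p,.08,q);hold(.2)
s=state();print(s["time"],s["ee_pos"],p,s["ft_force"].round(2))
for xr in (-.09,-.07):
    p,q=pose(xr);move_l(p,.05,q);s=state();print(xr,s["time"],s["ft_force"].round(2))
hold(.1)
a=get_image("scene")["frame"][140:290,270:440];b=get_image("side")["frame"][130:240,250:390]
cv2.imwrite("pics/m1.png",np.hstack([cv2.resize(a,(450,400),interpolation=2),cv2.resize(b,(350,400),interpolation=2)]))
E
```

```text
5.15 [ 4.50291216e-01 -8.33711917e-05  3.14095150e-02] [np.float64(0.4500308634524869), np.float64(-6.570735600498062e-05), 0.031] [-0.61  0.67  0.38]
-0.09 5.75 [-0.99  0.1  -0.21]
-0.07 6.2917 [ 0.2   0.55 -0.15]
```

View pics/m1.png

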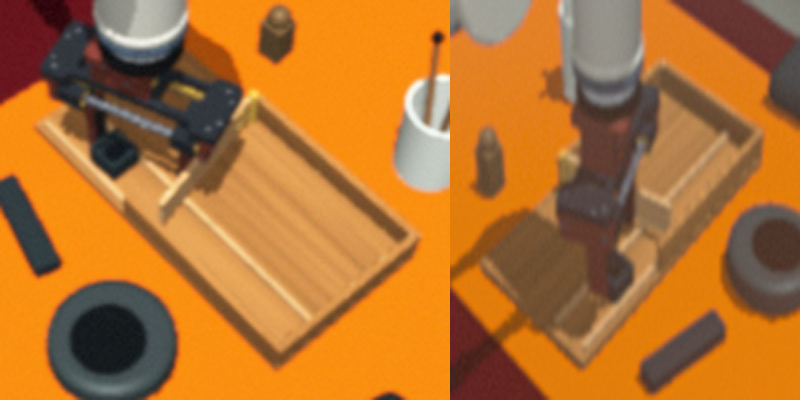

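The flap is opening ahead of finger A (left panel, flap tip at (165,208)). The stone at (115,153) is in the lane with finger B behind it, so I carry on.

```bash
python3 - <<'E'
from plan import *
from bench import *
for xr in (-.048,-.027,-.006,.014,.035,.056,.077,.097,.118):
    p,q=pose(xr);move_l(p,.05,q);s=state();print(xr,round(s["time"],2),s["ft_force"].round(2),np.round(s["ee_pos"]-p,4))
hold(.3)
a=get_image("scene");np.savez("scene2.npz",**a);a=a["frame"][140:290,270:440];b=get_image("side")["frame"][130:240,250:390]
cv2.imwrite("pics/m2.png",np.hstack([cv2.resize(a,(450,400),interpolation=2),cv2.resize(b,(350,400),interpolation=2)]))
E
```

```text
-0.048 7.07 [-0.34 -0.65  0.28] [ 0.0003 -0.0001  0.    ]
-0.027 7.62 [-0.54  0.32 -0.1 ] [ 0.0004 -0.0001 -0.    ]
-0.006 8.12 [-1.5  -1.58 -0.17] [-0.0001  0.     -0.0001]
0.014 8.61 [-1.77 -0.9   0.59] [-0.0001 -0.0001 -0.    ]
0.035 9.09 [-0.67 -0.96 -0.02] [-0.0001 -0.0001  0.    ]
0.056 9.52 [ 0.7  -1.19  0.29] [-0.0001 -0.0002  0.0001]
0.077 9.94 [-0.82 -0.65  0.53] [-0.0003 -0.0001 -0.    ]
0.097 10.39 [ 0.7  -0.59 -0.76] [-0.     -0.0001 -0.    ]
0.118 10.85 [ 0.4  -1.02  0.74] [-0. -0.  0.]
```

View pics/m2.png

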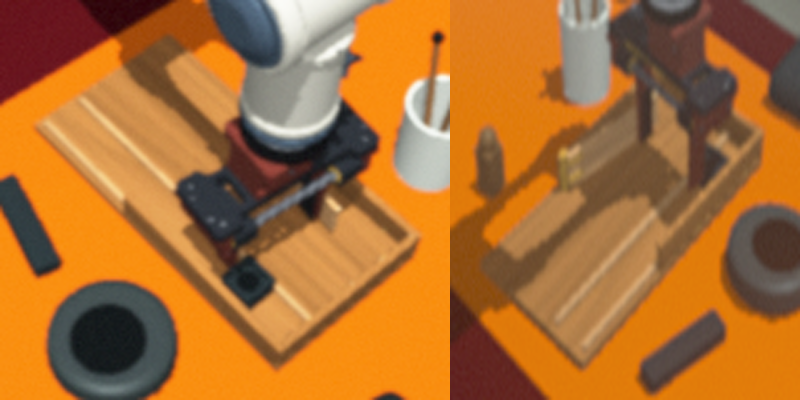

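The stone is in the bay at crop (248,280), about (364,245) in the full frame, and the flap is held open by finger A. I measure the stone before letting go.

```bash
python3 - <<'E'
from plan import *
g=np.load("scene2.npz")
f=g["frame"][225:262,345:392].astype(int)
print((ray(g,[(270+248*170/450,140+278*.375)],.036)[:,:2]-t)@R*1e3)
for c in [(222,275),(248,258),(275,281),(247,298)]: print((ray(g,[(270+c[0]*170/450,140+c[1]*.375)],.036)[:,:2]-t)@R*1e3)
E
```

```text
[[138.0893244  -48.03418086]]
[[120.53647363 -63.82847452]]
[[122.98539071 -33.80769596]]
[[156.16945139 -31.60850258]]
[[152.30657106 -62.65328744]]
```

```bash
python3 - <<'E'
from plan import *
from bench import *
p,q=pose(.114);move_l(p,.03,q)
move_l([*p[:2],.25],.12);hold(.3)
move_to([.42,.10,.28],quat(np.radians(90)));hold(1.0)
w=get_image("wrist");a=get_image("scene");np.savez("scene3.npz",**a);np.savez("w3.npz",**w)
s=state();print(s["time"],s["ee_pos"],s["ft_force"].round(2))
cv2.imwrite("pics/m3.png",np.hstack([cv2.resize(a["frame"][140:290,270:440],(400,353),interpolation=2),cv2.resize(w["frame"],(400,250)).copy() if 0 else cv2.copyMakeBorder(cv2.resize(w["frame"],(400,250)),0,103,0,0,0)]))
E
```

```text
15.7667 [0.41999062 0.10002401 0.28003433] [ 0.   -0.09  0.11]
```

View pics/m3.png

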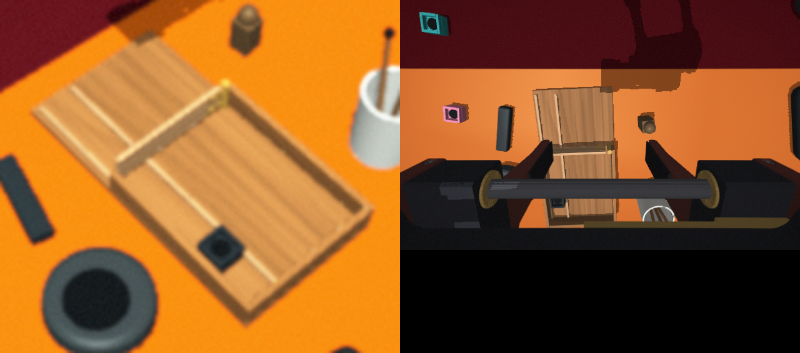

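The flap is shut, from (120,162) to (225,90), and matches the first picture. The stone is at (221,248) in the lane, well beyond it. The hand is clear and the other things are where they were, so I hand in.

```bash
python3 - <<'E'
from plan import *
from bench import *
g=np.load("scene3.npz")
print((ray(g,[(270+221*.425,140+246*.425)],.036)[:,:2]-t)@R*1e3)
d=[np.load(f"scene{i}.npz")["frame"] for i in(0,3)]
m=cv2.absdiff(*d).max(2)[150:295,262:460]>50
print("changed px outside tray/arm:",[(int(m[a].sum())) for a in [np.s_[90:145,20:80],np.s_[55:95,0:30],np.s_[0:60,150:198]]])
job_done()
E
```

```text
[[139.05423988 -48.16758138]]
changed px outside tray/arm: [0, 0, 0]
the job is handed in; nothing more can be done
```

I pushed the inkstone into the bay and the flap shut behind it. The job was handed in at about 16 s, against the 42 s limit. The leading finger held the flap open while the other finger pushed the stone along the lane, turning the hand on the way. I then lifted straight up and let the flap swing shut.

**Last checks**
- **Stone:** its centre is about 139 mm beyond the shut flap, so its rear face is at about 120 mm, against the 103 mm needed. It stands upright in the lane.
- **Flap:** it looks fully shut in the last picture. I didn't measure its angle.
- **Forces:** under 3 N in every reading I took, and about zero at the end.
- **Other things:** no pixels changed in the image areas I compared around the big stone, the paperweight and the pot. I judged the seal and the pink and turquoise look-alikes by eye only.
- **Disagreement:** in the first measurement the rough scene-camera position of the stone was about 5 mm off the wrist-camera one. I used the wrist-camera value.
- **Order:** the fingers' spacing let the flap and the stone start moving at almost the same moment. By my plan, the flap was about 40° open before the stone's front reached it, and stayed about 60 mm clear of the stone.

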